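Clear the fitting offcuts off the hall shelf into its pull-out bin

TASK

Pull the waste bin right out from under the white shelf and clear the three wood offcuts (the broad piece of plywood and the long and the short piece of batten) off the shelf into it. When all three are in, push the bin fully home under the shelf again. Leave the kettlebell, bottle, spring gripper, wooden massage roller and tape measure where they are.

Things in the scene. Friction and masses are not known exactly. Their poses are not given: they have to be found in the camera images.
- shelf: Fixed low white melamine shelf unit on the console: top 880 wide, 280 deep, 18 thick, its upper face 150 above the table, underside 132. Origin on the table directly below the middle of the front edge of the top; x points from the front edge (the robot's side) to the back, y along the front edge, z up. Its place and yaw vary. A spring clip with a key ring is fixed to the front edge at y = -405.
- bin (a joint): How far the open grey plastic bin is pulled out from under the shelf, m: 0 home, 0.09 at its outer stop. It slides along the shelf's -x on runners with about 2 N of friction and stays where left. It is centred on shelf y = 0, outside 332 wide (y), 261 deep, rim 115 above the table. Its front wall's middle plane stands 70 in front of the shelf edge when home, 160 when out.
- bin_rim (a point): Middle of the top of the bin's front wall, at its mid-thickness; the wall is 10 thick, upright, 109 high, and can be gripped across from above with one finger inside the bin. Axes as the shelf's. Moves with the bin.
- bin_in (a point): Centre of the bin's inner floor; axes as the shelf's; inside it measures 245 (x) by 322 (y) and 103 from the floor to the rim. The floor lies 12 above the table. Only the part of the mouth in front of the shelf edge is open to above; the rim passes 17 under the shelf top. Moves with the bin.
- ply_offcut: Broad plywood offcut lying flat: 90 (x) by 110 (y) by 18 thick, 0.12 kg; too wide to grip while it lies flat, so it is slid over the shelf's front edge. Origin at the centre of its underside. It lies near the shelf's front edge, within the width of the bin, its longer side roughly along that edge.
- long_offcut: Pale batten offcut lying flat on the shelf to one side of the plywood: 130 long (x), 45 wide (y), 22 high, 0.07 kg. Origin at the centre of its underside.
- short_offcut: Pale batten offcut, a block on the shelf to the other side of the plywood: 75 long (x), 50 wide (y), 40 high, 0.08 kg. Origin at the centre of its underside.
- kettlebell: Orange kettlebell, 4 kg, 114 across, 165 high; stays. Origin at the centre of its underside.
- bottle: Clear plastic drinking bottle standing up, 68 across, 210 high, light; stays upright. Origin at the centre of its underside.
- spring_trainer: Steel spring hand gripper lying flat on the table beside the bin, V-shaped, about 140 long (x) by 95 (y), 22 high; stays. Origin on the table near the middle of its length.
- tape_measure: Grey tape measure on the table on the other side of the bin, 72 by 74, 38 high; stays. Origin at the centre of its underside.
- massage_roller: Turned wooden massage roller lying along its y axis behind the plywood: 220 long, four wheels of 42 diameter; can roll; stays, it is not an offcut. Origin on the shelf below its middle.

How it is judged (in metres and radians):
On the way, in this order (a step that is already met when the one before it is completed fails the run):
1. the bin is pulled out (value of joint bin above 0.07 m), for 0.2 s.
2. all three offcuts lie in the pulled-out bin (x of ply_offcut in the frame of bin_in between -0.122 and 0.122 m and y of ply_offcut in the frame of bin_in between -0.158 and 0.158 m and z of ply_offcut in the frame of bin_in between -0.01 and 0.085 m and x of long_offcut in the frame of bin_in between -0.122 and 0.122 m and y of long_offcut in the frame of bin_in between -0.158 and 0.158 m and z of long_offcut in the frame of bin_in between -0.01 and 0.085 m and x of short_offcut in the frame of bin_in between -0.122 and 0.122 m and y of short_offcut in the frame of bin_in between -0.158 and 0.158 m and z of short_offcut in the frame of bin_in between -0.01 and 0.085 m and linear speed of each of ply_offcut, long_offcut, short_offcut below 0.02 m/s and value of joint bin above 0.06 m), for 0.2 s.
At the end, for the whole second after the job is handed in: The bin is home under the shelf (within 6 mm of its inner stop) with all three offcuts at rest inside it, each with its origin inside the walls and below the rim (at most 85 mm above the bin's floor) (value of joint bin below 0.006 m and x of ply_offcut in the frame of bin_in between -0.122 and 0.122 m and y of ply_offcut in the frame of bin_in between -0.158 and 0.158 m and z of ply_offcut in the frame of bin_in between -0.01 and 0.085 m and x of long_offcut in the frame of bin_in between -0.122 and 0.122 m and y of long_offcut in the frame of bin_in between -0.158 and 0.158 m and z of long_offcut in the frame of bin_in between -0.01 and 0.085 m and x of short_offcut in the frame of bin_in between -0.122 and 0.122 m and y of short_offcut in the frame of bin_in between -0.158 and 0.158 m and z of short_offcut in the frame of bin_in between -0.01 and 0.085 m and linear speed of each of ply_offcut, long_offcut, short_offcut below 0.02 m/s and velocity of joint bin below 0.01 m/s); the robot touches nothing.
It fails at once if a piece of training gear or the tape measure is shifted by more than 30 mm (distance of any of kettlebell, bottle, spring_trainer, tape_measure, massage_roller from where it was at the start of the episode above 0.03 m).
It fails at once if the bottle is tipped (angle between bottle's own z axis and vertical above 0.5 rad).
It also fails if it takes over 72 s, if anything falls off the work surface, if the arm or the gripper's body presses on something with over 40 N, if the wrist force passes 120 N, or if a joint passes its speed limit or range.

ROBOT

A 6-joint arm with a two-finger parallel gripper is mounted at the origin on the work surface. World frame = base frame: x ahead of the robot, y to its left, z up, the work surface at z = 0. Lengths are in mm, angles in degrees, forces in N, time in s.
With the tool pointing down it reaches from about 300 to 850 mm from the base axis. Payload 4.2 kg.
Tool frame: the origin (TCP) lies at the very end of the fingers, on their centre line; the grasp point (between the pads) lies 19 mm behind it (env.grasp_offset is the distance from the TCP to the grasp point, in mm); z points along the fingers, y is the line along which they close (so a half turn about z gives the same grasp; the last joint's range is limited). The gripper opens to 91 mm and grips with 3 to 60 N. Pads are 32 mm wide; open, the fingers measure 118 mm over their backs; the gripper's body (76 mm by 178 mm) begins 60 mm behind the grasp point.
Start: joints at [66.921, 18.312, 89.639, -0, 72.044, -1.146], TCP at [214.777, 533.399, 213.976] pointing down, gripper open.
Joint ranges: [-177.97, 177.97], [-48.28, 115.42], [12.27, 149.76], [-77.06, 257.06], [2.81, 150.46], [-146.56, 146.56]. Speed limits (degrees/s): [147.25, 147.25, 180, 180, 180, 180].

INTERFACE

Orientations are given as [roll, pitch, yaw] about the fixed x, y, z axes, in that order (R = Rz(yaw) Ry(pitch) Rx(roll)).
In Python, from workcell import env gives the robot as it stands. The module is installed in compiled form; this text tells all that it offers.
- The arm moves only by the tool send_rows, never from a script. Its argument "motion" is a list of rows, each an object of numbers: "tx", "ty", "tz": the shift along the tool's x, y, z in units of 500 mm (1.0 is 500 mm); "rx", "ry", "rz": the turn, a rotation vector about the tool's x, y, z in units of 30 degrees (1.0 is 30 degrees); "gripper": the closure, from -1 (fully open) to 1 (shut). In form: [{"tx": .., "ty": .., "tz": .., "rx": .., "ry": .., "rz": .., "gripper": ..}, ...]. A call has 1 to 12 rows; each row shifts and turns the commanded pose from where the row before left it, along the tool's axes as they then stand; what a row does not reach is not made up. A row lasts 1/8 s, in which the tool goes at most 62.5 mm and 10.7 degrees, less where a joint would pass 70% of its speed; a pose out of reach is approached as far as the arm can. A call with a number of a shift or a turn outside -1 to 1 is refused whole. A call with a gripper value outside its range is refused whole. The fingers move at their own pace and stop on an object; "grip_force" is the grip in N (left out, the last holds). Time passes only in rows, so rows that do not move let the fingers close. It gives the time, the measured TCP pose, the force, the opening and the grip force at its end, in the units of the state.
- env.state(): the state, without advancing time (a new reading comes with each control period).
- env.grab_frame(name): name is "scene" or "top"; returns a dict with "frame" (480x640x3 uint8, red, green, blue), "vertical_fov" (degrees; the focal length in pixels is half the picture's height over the tangent of half this angle, whatever the lens; pixels are square), "cx", "cy" (the principal point, pixels), "k1" (the pictures are not rectified: a ray, as slopes to the right and down, at radius r is drawn at 1 + k1 r^2 times it, then the intrinsics apply), "rvec" (rotation vector, rad) and "tvec" (3), from world to camera coordinates, as OpenCV has them. Camera axes: x right, y down, z forward; pixel columns grow to the right and rows downward; lengths in mm; the calibration is good to about 2 mm. A picture is of the moment at which its call begins. There is no depth.
- env.job_done(): hands the job in; it is judged then, once.
The state is a dict: "time_s": time; "qpos": joint angles; "qvel": joint speeds; "effort": joint torques, N m; "ee_pos": TCP position; "ee_rot": TCP orientation; "force": force on the tool from outside, world axes, zero at the start; "torque": the same for the moment, N m; "gripper_width": finger opening in mm; "gripper_force": force on a finger pad.
Only numpy, scipy, OpenCV 4.12 (cv2) and the standard library are available. Lean on these libraries where they do the work, as an engineer would, in place of code of your own. Each camera call takes 0.05 s, during which the arm holds its last target. There are 200 camera calls.

## Working session

There is one attempt and no reset: what is moved stays moved. The work goes in short steps, Python scripts to look and compute and a tool call to move; the robot and the scene stay as the last step left them, time stands still between calls to the robot, and variables do not carry over. Pictures are saved under pics/ and viewed, at most 10 in all, crops included, and the job is handed in when it is done.

Besides the shell and the picture viewer there is one more tool, called after "Request:" by a JSON object that holds its "method" and its "body". send_rows: Moves the arm, as the interface text tells. Shifts and turns lie within -1 to 1; 1 stands for 500 mm of shift or 30 degrees of turn. Its arguments: {"type":"object","properties":{"motion":{"type":"array"},"grip_force":{"type":"number"}},"required":["motion"]}

```bash
mkdir -p pics
cat > h.py <<'E'
import numpy as np, cv2
from workcell import env
def cam(n):
    d=env.grab_frame(n); np.savez('cam_'+n+'.npz',**d); return d
def load(n): return dict(np.load('cam_'+n+'.npz'))
def K(d):
    f=240/np.tan(np.radians(float(d['vertical_fov']))/2)
    return np.array([[f,0,float(d['cx'])],[0,f,float(d['cy'])],[0,0,1]]),np.array([float(d['k1']),0,0,0])
def px2w(d,uv,z):
    k,D=K(d); uv=np.array(uv,float).reshape(-1,1,2)
    p=(uv[:,0]-k[:2,2])/k[0,0]
    r=p.copy()
    for _ in range(30): r=p/(1+D[0]*(r**2).sum(1,keepdims=True))
    R=cv2.Rodrigues(np.array(d['rvec'],float))[0]; t=np.array(d['tvec'],float).ravel()
    c=-R.T@t; v=np.c_[r,np.ones(len(r))]@R
    z=np.broadcast_to(np.array(z,float),(len(r),))
    return c+v*((z-c[2])/v[:,2])[:,None]
def w2px(d,P):
    k,D=K(d); return cv2.projectPoints(np.array(P,float).reshape(-1,1,3),np.array(d['rvec'],float),np.array(d['tvec'],float),k,D)[0][:,0]
E
python3 - <<'E'
from h import *
for n in('scene','top'):
    d=cam(n); cv2.imwrite(f'pics/{n}0.png',d['frame'][...,::-1]); print(n,d['vertical_fov'],d['k1'],d['rvec'],d['tvec'])
print(env.state())
E
```

```text
scene 52.80664057846074 0.04274959507468709 [ 1.8578917  -2.25115748  0.35610789] [130.11920771 606.96688274 963.31063801]
top 50.046009142931894 -0.03657250819006917 [ 2.16487277 -2.18340752  0.09068048] [  16.97955371  621.70432462 1314.26393944]
{'time_s': 0.1, 'qpos': array([ 6.69221907e+01,  1.83461633e+01,  8.96994521e+01,  2.66050453e-04,
        7.20428177e+01, -1.14553760e+00]), 'qvel': array([ 0.02641877, -0.07415208, -0.16742136, -0.01765814,  0.08292099,
       -0.07801652]), 'effort': array([ 8.73824865e-04, -4.13325584e+01, -2.32510525e+01,  7.31764734e-02,
        4.21933341e-02, -6.29861142e-05]), 'ee_pos': array([214.58717746, 532.97496494, 213.22229488]), 'ee_rot': array([-1.79911590e+02, -2.02087409e-03,  1.58067645e+02]), 'force': array([ 0.58618536,  0.48279362, -0.05132442]), 'torque': array([ 0.00104483, -0.03309639,  0.02601858]), 'gripper_force': 0.0, 'gripper_width': 90.96171814294759}
```

View pics/top0.png

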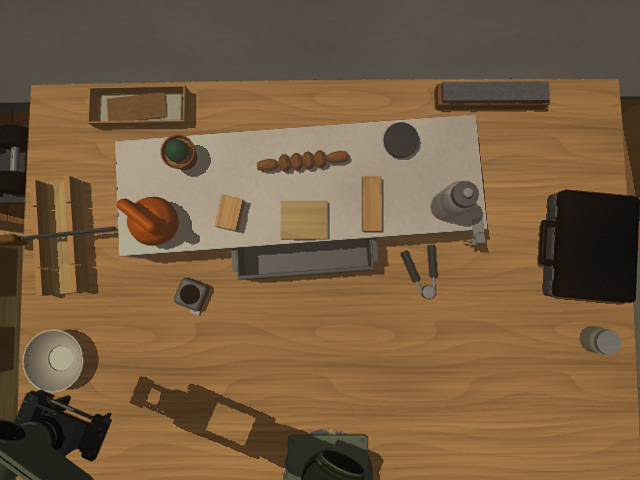

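View pics/scene0.png

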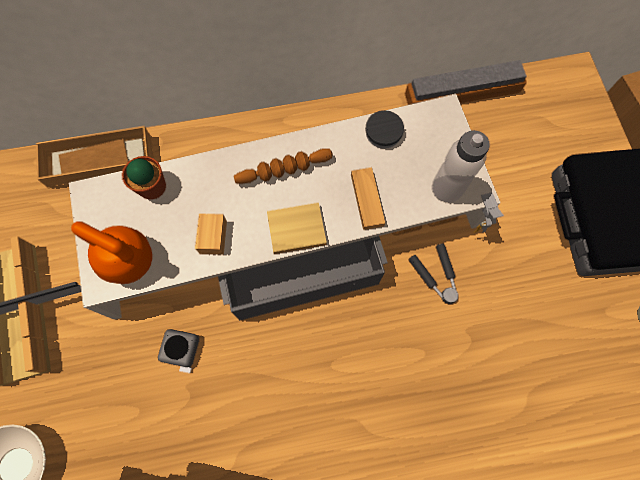

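The top view shows the shelf with corners at about (116,141), (476,114), (487,237) and (119,255). The ply is at (304,220), the long batten at (372,204) and the short block at (230,212). The bin front wall runs from (237,277) to (374,269). I'll enlarge this part.

Run:
```python
from h import *
d=load('top'); c=d['frame'][180:310,180:450,::-1]
cv2.imwrite('pics/topc.png',cv2.resize(c,None,fx=2.96,fy=2.96,interpolation=cv2.INTER_CUBIC))
# shelf corners
q=px2w(d,[(116,141),(476,114),(487,237),(119,255)],150); print(q.round(0))
for i in range(4): print(np.linalg.norm(q[i]-q[(i+1)%4]).round())
s=load('scene'); print(px2w(s,[(70,182),(459,95),(498,200),(86,305)],150).round())
```

```text
[[ 840.  506.  150.]
 [ 898. -370.  150.]
 [ 599. -385.  150.]
 [ 563.  490.  150.]]
877.0
300.0
876.0
278.0
[[ 841.  508.  150.]
 [ 894. -372.  150.]
 [ 627. -381.  150.]
 [ 566.  487.  150.]]
```

View pics/topc.png

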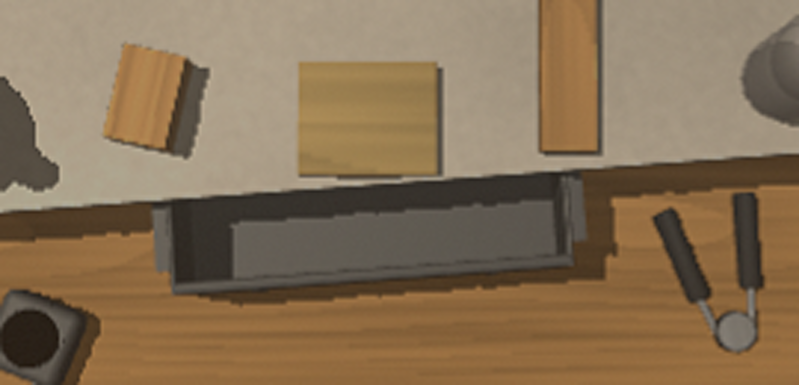

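Run:
```python
from h import *
d=load('top')
C=lambda l:np.array(l,float)/2.96+180
e=px2w(d,C([(0,212),(150,201),(700,162),(800,155)]),150); print(e.round(1))
v=e[0]-e[3]; 
bl=px2w(d,[(116,141)],150)[0]; br=px2w(d,[(476,114)],150)[0]
yaw=np.degrees(np.arctan2(-v[0],v[1])); print('yaw front',yaw,'back',np.degrees(np.arctan2(-(bl-br)[0],(bl-br)[1])))
rim=px2w(d,C([(174,288),(572,262)]),115);print('rim',rim.round(1), np.linalg.norm(rim[0]-rim[1]),np.degrees(np.arctan2(-(rim[0]-rim[1])[0],(rim[0]-rim[1])[1])))
for n,p,z in(('ply',C([(299,62),(437,62),(438,176),(299,175)]),168),('long',np.r_[[(363,177),(382,177)],C([(599,152),(539,151)])],172),('short',C([(124,43),(187,58),(168,152),(105,134)]),190)):
    q=px2w(d,p,z); print(n,q.mean(0).round(1),q.round(0).tolist()); print([round(np.linalg.norm(q[i]-q[(i+1)%4])) for i in range(4)], [round(np.degrees(np.arctan2(*(q[(i+1)%4]-q[i])[1::-1])),1) for i in range(4)])
s=load('scene')
# rim front centre in scene: outline check
print(px2w(s,[(228,318),(384,277)],115).round(1), px2w(s,[(268,209),(320,204),(327,245),(273,251)],168).mean(0), px2w(s,[(352,171),(373,168),(385,225),(360,229)],172).mean(0),px2w(s,[(198,214),(225,214),(222,250),(195,250)],190).mean(0))
```

```text
[[ 570.1  344.1  150. ]
 [ 578.   223.5  150. ]
 [ 605.4 -217.1  150. ]
 [ 610.4 -297.6  150. ]]
yaw front 3.58971072533018 back 3.794792954026413
rim [[ 508.5  209.6  115. ]
 [ 527.1 -116.6  115. ]] 326.70801655517846 3.258188916379121
ply [640.7  47.8 168. ] [[686.0, 102.0, 168.0], [685.0, -7.0, 168.0], [595.0, -7.0, 168.0], [596.0, 103.0, 168.0]]
[110, 91, 110, 90] [np.float64(-90.5), np.float64(179.9), np.float64(89.1), np.float64(-0.1)]
long [ 676.7 -111.6  172. ] [[741.0, -91.0, 172.0], [740.0, -135.0, 172.0], [612.0, -134.0, 172.0], [613.0, -87.0, 172.0]]
[45, 128, 47, 128] [np.float64(-90.5), np.float64(179.3), np.float64(88.5), np.float64(-1.9)]
short [656.9 220.  190. ] [[699.0, 238.0, 190.0], [687.0, 188.0, 190.0], [613.0, 203.0, 190.0], [628.0, 252.0, 190.0]]
[51, 75, 51, 73] [np.float64(-104.0), np.float64(168.9), np.float64(73.6), np.float64(-11.2)]
[[ 492.9  221.7  115. ]
 [ 516.3 -111.8  115. ]] [641.78881134  49.35660664 168.        ] [ 676.41261387 -106.63649109  172.        ] [656.59101803 222.64953805 190.        ]
```

```bash
cat >> h.py <<'E'
O=np.array([589,50.]); YS=3.6
def sh(x,y):
    a=np.radians(YS); return (O+np.array([[np.cos(a),-np.sin(a)],[np.sin(a),np.cos(a)]])@[x,y]).round(1).tolist()
def plan(*wps):
    "wps: (x,y,z,yaw,n rows); tool pointing down; prints equal rows per leg (tool axes, units), totals from the measured pose"
    s=env.state(); p=np.array(s['ee_pos']); yaw=s['ee_rot'][2]
    print('t',s['time_s'],'at',p.round(1),np.round(s['ee_rot'],1))
    for x,y,z,w,n in wps:
        g=np.array([x,y,z]); dw=(w-yaw+180)%360-180
        out=[]
        for i in range(n):
            a=np.radians(yaw+dw*i/n); d=(g-p)/n/500
            out.append([round(float(v),3) for v in (d[0]*np.cos(a)+d[1]*np.sin(a), d[0]*np.sin(a)-d[1]*np.cos(a), -d[2], -dw/n/30)])
        if all(np.allclose(o,out[0],atol=1e-3) for o in out): print(n,'x',out[0])
        else: print(out)
        p=g;yaw=w
E
python3 - <<'E'
from h import *
d=load('top'); print(px2w(d,[(303,172)],171),sh(-70,0),sh(-158,0))
r=sh(-70,0)
plan((*r,214,93.6,12),(*r,102,93.6,3))
E
```

```text
[[754.29175196  50.34365241 171.        ]] [519.1, 45.6] [431.3, 40.1]
t 0.1 at [214.6 533.  213.2] [-179.9   -0.   158.1]
[[-0.077, -0.056, -0.0, 0.179], [-0.082, -0.049, -0.0, 0.179], [-0.087, -0.041, -0.0, 0.179], [-0.09, -0.033, -0.0, 0.179], [-0.093, -0.024, -0.0, 0.179], [-0.095, -0.015, -0.0, 0.179], [-0.096, -0.006, -0.0, 0.179], [-0.096, 0.003, -0.0, 0.179], [-0.095, 0.012, -0.0, 0.179], [-0.094, 0.02, -0.0, 0.179], [-0.091, 0.029, -0.0, 0.179], [-0.088, 0.037, -0.0, 0.179]]
3 x [0.0, 0.0, 0.075, -0.0]
```

Request:
{"method": "send_rows", "body": {"motion": [{"tx": -0.077,"ty": -0.056,"rz": 0.179,"gripper": 0.12},{"tx": -0.082,"ty": -0.049,"rz": 0.179,"gripper": 0.12},{"tx": -0.087,"ty": -0.041,"rz": 0.179,"gripper": 0.12},{"tx": -0.09,"ty": -0.033,"rz": 0.179,"gripper": 0.12},{"tx": -0.093,"ty": -0.024,"rz": 0.179,"gripper": 0.12},{"tx": -0.095,"ty": -0.015,"rz": 0.179,"gripper": 0.12},{"tx": -0.096,"ty": -0.006,"rz": 0.179,"gripper": 0.12},{"tx": -0.096,"ty": 0.003,"rz": 0.179,"gripper": 0.12},{"tx": -0.095,"ty": 0.012,"rz": 0.179,"gripper": 0.12},{"tx": -0.094,"ty": 0.02,"rz": 0.179,"gripper": 0.12},{"tx": -0.091,"ty": 0.029,"rz": 0.179,"gripper": 0.12},{"tx": -0.088,"ty": 0.037,"rz": 0.179,"gripper": 0.12}], "grip_force": 15}}

```text
invalid input at $.motion[0]: expected keys tx, ty, tz, rx, ry, rz, gripper
```

Request:
{"method": "send_rows", "body": {"motion": [{"tx": -0.077,"ty": -0.056,"tz": 0,"rx": 0,"ry": 0,"rz": 0.179,"gripper": 0.12},{"tx": -0.082,"ty": -0.049,"tz": 0,"rx": 0,"ry": 0,"rz": 0.179,"gripper": 0.12},{"tx": -0.087,"ty": -0.041,"tz": 0,"rx": 0,"ry": 0,"rz": 0.179,"gripper": 0.12},{"tx": -0.09,"ty": -0.033,"tz": 0,"rx": 0,"ry": 0,"rz": 0.179,"gripper": 0.12},{"tx": -0.093,"ty": -0.024,"tz": 0,"rx": 0,"ry": 0,"rz": 0.179,"gripper": 0.12},{"tx": -0.095,"ty": -0.015,"tz": 0,"rx": 0,"ry": 0,"rz": 0.179,"gripper": 0.12},{"tx": -0.096,"ty": -0.006,"tz": 0,"rx": 0,"ry": 0,"rz": 0.179,"gripper": 0.12},{"tx": -0.096,"ty": 0.003,"tz": 0,"rx": 0,"ry": 0,"rz": 0.179,"gripper": 0.12},{"tx": -0.095,"ty": 0.012,"tz": 0,"rx": 0,"ry": 0,"rz": 0.179,"gripper": 0.12},{"tx": -0.094,"ty": 0.02,"tz": 0,"rx": 0,"ry": 0,"rz": 0.179,"gripper": 0.12},{"tx": -0.091,"ty": 0.029,"tz": 0,"rx": 0,"ry": 0,"rz": 0.179,"gripper": 0.12},{"tx": -0.088,"ty": 0.037,"tz": 0,"rx": 0,"ry": 0,"rz": 0.179,"gripper": 0.12}], "grip_force": 15}}

```text
time_s: 1.6
ee_pos: [520.4, 44.6, 213.6]
ee_rot: [-180.0, -0.0, 93.4]
force: [0.8, -0.3, -0.4]
gripper_width: 40.3
gripper_force: 0.0
```

Request:
{"method": "send_rows", "body": {"motion": [{"tx": 0,"ty": -0.002,"tz": 0.075,"rx": 0,"ry": 0,"rz": 0,"gripper": 0.12},{"tx": 0,"ty": 0,"tz": 0.075,"rx": 0,"ry": 0,"rz": 0,"gripper": 0.12},{"tx": 0,"ty": 0,"tz": 0.075,"rx": 0,"ry": 0,"rz": 0,"gripper": 0.12},{"tx": 0,"ty": 0,"tz": 0,"rx": 0,"ry": 0,"rz": 0,"gripper": 1},{"tx": 0,"ty": 0,"tz": 0,"rx": 0,"ry": 0,"rz": 0,"gripper": 1},{"tx": 0,"ty": 0,"tz": 0,"rx": 0,"ry": 0,"rz": 0,"gripper": 1}]}}

```text
time_s: 2.35
ee_pos: [520.1, 46.1, 103.2]
ee_rot: [179.8, -0.0, 93.6]
force: [0.0, -1.6, 0.9]
gripper_width: 13.0
gripper_force: 0.0
```

Request:
{"method": "send_rows", "body": {"motion": [{"tx": 0,"ty": 0,"tz": 0,"rx": 0,"ry": 0,"rz": 0,"gripper": 1},{"tx": 0,"ty": 0,"tz": 0,"rx": 0,"ry": 0,"rz": 0,"gripper": 1},{"tx": 0,"ty": -0.025,"tz": 0,"rx": 0,"ry": 0,"rz": 0,"gripper": 1},{"tx": 0,"ty": -0.035,"tz": 0,"rx": 0,"ry": 0,"rz": 0,"gripper": 1},{"tx": 0,"ty": -0.035,"tz": 0,"rx": 0,"ry": 0,"rz": 0,"gripper": 1},{"tx": 0,"ty": -0.035,"tz": 0,"rx": 0,"ry": 0,"rz": 0,"gripper": 1},{"tx": 0,"ty": -0.03,"tz": 0,"rx": 0,"ry": 0,"rz": 0,"gripper": 1},{"tx": 0,"ty": -0.014,"tz": 0,"rx": 0,"ry": 0,"rz": 0,"gripper": 1},{"tx": 0,"ty": 0,"tz": 0,"rx": 0,"ry": 0,"rz": 0,"gripper": 1}]}}

```text
time_s: 3.48
ee_pos: [432.0, 40.3, 103.0]
ee_rot: [179.9, 0.0, 93.6]
force: [-1.2, -0.6, 11.7]
gripper_width: 9.8
gripper_force: 15.0
```

Run:
```python
from h import *
plan((432,40.3,215,93.6,3),(677,-109.5,215,178.7,9),(677,-109.5,156,178.7,2))
```

```text
t 3.475 at [432.   40.3 103. ] [179.9   0.   93.6]
3 x [-0.0, 0.0, -0.075, 0.001]
[[-0.037, 0.052, -0.0, -0.315], [-0.045, 0.046, -0.0, -0.315], [-0.052, 0.038, -0.0, -0.315], [-0.057, 0.029, -0.0, -0.315], [-0.061, 0.019, -0.0, -0.315], [-0.063, 0.009, -0.0, -0.315], [-0.064, -0.002, -0.0, -0.315], [-0.063, -0.012, -0.0, -0.315], [-0.06, -0.023, -0.0, -0.315]]
2 x [0.0, 0.0, 0.059, -0.0]
```

Request:
{"method": "send_rows", "body": {"motion": [{"tx": 0,"ty": 0,"tz": 0,"rx": 0,"ry": 0,"rz": 0,"gripper": -1},{"tx": 0,"ty": 0,"tz": -0.11,"rx": 0,"ry": 0,"rz": 0,"gripper": -1},{"tx": 0,"ty": 0,"tz": -0.114,"rx": 0,"ry": 0,"rz": 0,"gripper": -1},{"tx": -0.037,"ty": 0.052,"tz": 0,"rx": 0,"ry": 0,"rz": -0.315,"gripper": -1},{"tx": -0.045,"ty": 0.046,"tz": 0,"rx": 0,"ry": 0,"rz": -0.315,"gripper": -1},{"tx": -0.052,"ty": 0.038,"tz": 0,"rx": 0,"ry": 0,"rz": -0.315,"gripper": -1},{"tx": -0.057,"ty": 0.029,"tz": 0,"rx": 0,"ry": 0,"rz": -0.315,"gripper": -1},{"tx": -0.061,"ty": 0.019,"tz": 0,"rx": 0,"ry": 0,"rz": -0.315,"gripper": -1},{"tx": -0.063,"ty": 0.009,"tz": 0,"rx": 0,"ry": 0,"rz": -0.315,"gripper": -1},{"tx": -0.064,"ty": -0.002,"tz": 0,"rx": 0,"ry": 0,"rz": -0.315,"gripper": -1},{"tx": -0.063,"ty": -0.012,"tz": 0,"rx": 0,"ry": 0,"rz": -0.315,"gripper": -1},{"tx": -0.06,"ty": -0.023,"tz": 0,"rx": 0,"ry": 0,"rz": -0.315,"gripper": -1}]}}

```text
time_s: 4.97
ee_pos: [678.3, -109.8, 212.5]
ee_rot: [180.0, -0.1, 179.0]
force: [-0.2, -0.2, -0.3]
gripper_width: 91.2
gripper_force: 0.0
```

Run:
```python
from h import *
d=cam('top'); c=d['frame'][150:350,180:450,::-1]
cv2.imwrite('pics/c2.png',cv2.resize(c,None,fx=2.9,fy=2.9,interpolation=cv2.INTER_CUBIC))
plan((677,-109.5,156,178.7,2))
```

```text
t 5.025 at [ 681.6 -112.2  211.7] [-1.799e+02  1.000e-01  1.791e+02]
2 x [0.005, 0.003, 0.056, 0.007]
```

View pics/c2.png

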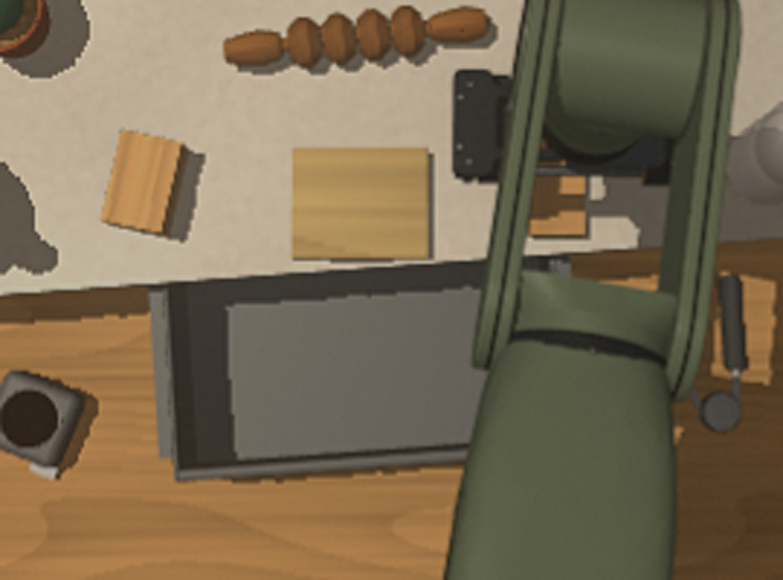

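The bin is out, with its front wall at crop row ~470, and nothing else has moved. Next I'll descend on the long batten and grip it.

Request:
{"method": "send_rows", "body": {"motion": [{"tx": 0.008,"ty": 0.004,"tz": 0.056,"rx": 0,"ry": 0,"rz": 0.007,"gripper": -1},{"tx": 0,"ty": 0,"tz": 0.056,"rx": 0,"ry": 0,"rz": 0.007,"gripper": -0.5},{"tx": 0,"ty": 0,"tz": 0,"rx": 0,"ry": 0,"rz": 0,"gripper": 1},{"tx": 0,"ty": 0,"tz": 0,"rx": 0,"ry": 0,"rz": 0,"gripper": 1},{"tx": 0,"ty": 0,"tz": 0,"rx": 0,"ry": 0,"rz": 0,"gripper": 1},{"tx": 0,"ty": 0,"tz": 0,"rx": 0,"ry": 0,"rz": 0,"gripper": 1},{"tx": 0,"ty": 0,"tz": 0,"rx": 0,"ry": 0,"rz": 0,"gripper": 1}], "grip_force": 20}}

```text
time_s: 5.9
ee_pos: [674.8, -107.4, 158.6]
ee_rot: [-180.0, 0.1, 178.3]
force: [-0.3, 0.2, 3.7]
gripper_width: 45.2
gripper_force: 19.9
```

Run:
```python
from h import *
s=env.state(); print(s['gripper_width'],s['gripper_force'],s['force'])
x,y,z=s['ee_pos']; g=sh(-80,-115); print(g)
plan((x,y,195,s['ee_rot'][2],2),(*g,195,183.6,6),(*g,75,183.6,3))
```

```text
45.160379984010405 19.898168742656708 [-0.30917218  0.22034495  3.65697032]
[516.4, -69.8]
t 5.9 at [ 674.8 -107.4  158.6] [-1.800e+02  1.000e-01  1.783e+02]
2 x [0.0, 0.0, -0.036, -0.0]
[[0.053, 0.011, -0.0, -0.03], [0.053, 0.012, -0.0, -0.03], [0.053, 0.013, -0.0, -0.03], [0.053, 0.013, -0.0, -0.03], [0.052, 0.014, -0.0, -0.03], [0.052, 0.015, -0.0, -0.03]]
3 x [-0.0, 0.0, 0.08, -0.0]
```

Request:
{"method": "send_rows", "body": {"motion": [{"tx": 0,"ty": 0,"tz": -0.036,"rx": 0,"ry": 0,"rz": 0,"gripper": 1},{"tx": 0,"ty": 0,"tz": -0.036,"rx": 0,"ry": 0,"rz": 0,"gripper": 1},{"tx": 0.053,"ty": 0.011,"tz": 0,"rx": 0,"ry": 0,"rz": -0.03,"gripper": 1},{"tx": 0.053,"ty": 0.012,"tz": 0,"rx": 0,"ry": 0,"rz": -0.03,"gripper": 1},{"tx": 0.053,"ty": 0.013,"tz": 0,"rx": 0,"ry": 0,"rz": -0.03,"gripper": 1},{"tx": 0.053,"ty": 0.013,"tz": 0,"rx": 0,"ry": 0,"rz": -0.03,"gripper": 1},{"tx": 0.052,"ty": 0.014,"tz": 0,"rx": 0,"ry": 0,"rz": -0.03,"gripper": 1},{"tx": 0.052,"ty": 0.015,"tz": 0,"rx": 0,"ry": 0,"rz": -0.03,"gripper": 1},{"tx": 0,"ty": 0,"tz": 0,"rx": 0,"ry": 0,"rz": 0,"gripper": 1},{"tx": 0,"ty": 0,"tz": 0,"rx": 0,"ry": 0,"rz": 0,"gripper": 1}]}}

```text
time_s: 7.15
ee_pos: [517.0, -69.9, 193.7]
ee_rot: [-180.0, 0.1, -176.4]
force: [0.1, -0.6, -0.4]
gripper_width: 44.9
gripper_force: 19.9
```

Run:
```python
from h import *
plan((*sh(-80,-115),55,183.6,4))
```

```text
t 7.15 at [517.  -69.9 193.7] [-1.800e+02  1.000e-01 -1.764e+02]
4 x [0.0, 0.0, 0.069, 0.0]
```

Request:
{"method": "send_rows", "body": {"motion": [{"tx": 0,"ty": 0.012,"tz": 0,"rx": 0,"ry": 0,"rz": 0,"gripper": 1},{"tx": 0,"ty": 0,"tz": 0.069,"rx": 0,"ry": 0,"rz": 0,"gripper": 1},{"tx": 0,"ty": 0,"tz": 0.069,"rx": 0,"ry": 0,"rz": 0,"gripper": 1},{"tx": 0,"ty": 0,"tz": 0.069,"rx": 0,"ry": 0,"rz": 0,"gripper": 1},{"tx": 0,"ty": 0,"tz": 0.069,"rx": 0,"ry": 0,"rz": 0,"gripper": 1},{"tx": 0,"ty": 0,"tz": 0,"rx": 0,"ry": 0,"rz": 0,"gripper": 1},{"tx": 0,"ty": 0,"tz": 0,"rx": 0,"ry": 0,"rz": 0,"gripper": -0.23},{"tx": 0,"ty": 0,"tz": 0,"rx": 0,"ry": 0,"rz": 0,"gripper": -0.23},{"tx": 0,"ty": 0,"tz": 0,"rx": 0,"ry": 0,"rz": 0,"gripper": -0.23},{"tx": 0,"ty": 0,"tz": -0.1,"rx": 0,"ry": 0,"rz": 0,"gripper": -0.23},{"tx": 0,"ty": 0,"tz": -0.11,"rx": 0,"ry": 0,"rz": 0,"gripper": -0.23},{"tx": 0,"ty": 0,"tz": -0.11,"rx": 0,"ry": 0,"rz": 0,"gripper": -1}]}}

```text
time_s: 8.65
ee_pos: [515.4, -63.7, 217.9]
ee_rot: [-180.0, 0.1, -176.3]
force: [0.8, 0.0, -0.2]
gripper_width: 63.3
gripper_force: 0.0
```

Run:
```python
from h import *
plan((657,221,222,168.8,9),(657,221,158,168.8,2))
```

```text
t 8.65 at [515.4 -63.7 217.9] [-1.800e+02  1.000e-01 -1.763e+02]
[[-0.035, 0.061, -0.001, 0.055], [-0.034, 0.062, -0.001, 0.055], [-0.032, 0.063, -0.001, 0.055], [-0.03, 0.064, -0.001, 0.055], [-0.028, 0.065, -0.001, 0.055], [-0.026, 0.066, -0.001, 0.055], [-0.024, 0.066, -0.001, 0.055], [-0.022, 0.067, -0.001, 0.055], [-0.021, 0.068, -0.001, 0.055]]
2 x [0.0, 0.0, 0.064, -0.0]
```

Request:
{"method": "send_rows", "body": {"motion": [{"tx": -0.035,"ty": 0.061,"tz": -0.001,"rx": 0,"ry": 0,"rz": 0.055,"gripper": -1},{"tx": -0.034,"ty": 0.062,"tz": -0.001,"rx": 0,"ry": 0,"rz": 0.055,"gripper": -1},{"tx": -0.032,"ty": 0.063,"tz": -0.001,"rx": 0,"ry": 0,"rz": 0.055,"gripper": -1},{"tx": -0.03,"ty": 0.064,"tz": -0.001,"rx": 0,"ry": 0,"rz": 0.055,"gripper": -1},{"tx": -0.028,"ty": 0.065,"tz": -0.001,"rx": 0,"ry": 0,"rz": 0.055,"gripper": -1},{"tx": -0.026,"ty": 0.066,"tz": -0.001,"rx": 0,"ry": 0,"rz": 0.055,"gripper": -1},{"tx": -0.024,"ty": 0.066,"tz": -0.001,"rx": 0,"ry": 0,"rz": 0.055,"gripper": -1},{"tx": -0.022,"ty": 0.067,"tz": -0.001,"rx": 0,"ry": 0,"rz": 0.055,"gripper": -1},{"tx": -0.021,"ty": 0.068,"tz": -0.001,"rx": 0,"ry": 0,"rz": 0.055,"gripper": -1},{"tx": 0,"ty": 0,"tz": 0,"rx": 0,"ry": 0,"rz": 0,"gripper": -1},{"tx": 0,"ty": 0,"tz": 0,"rx": 0,"ry": 0,"rz": 0,"gripper": -1}]}}

```text
time_s: 10.02
ee_pos: [656.4, 220.7, 220.2]
ee_rot: [-180.0, -0.0, 168.8]
force: [-0.4, -0.7, 0.5]
gripper_width: 91.3
gripper_force: 0.0
```

Run:
```python
from h import *
plan((657,221,157,168.8,2))
```

```text
t 10.025 at [656.4 220.7 220.2] [-180.    -0.   168.8]
2 x [-0.001, 0.0, 0.063, 0.0]
```

Request:
{"method": "send_rows", "body": {"motion": [{"tx": 0,"ty": 0,"tz": 0.063,"rx": 0,"ry": 0,"rz": 0,"gripper": -1},{"tx": 0,"ty": 0,"tz": 0.063,"rx": 0,"ry": 0,"rz": 0,"gripper": -1},{"tx": 0,"ty": 0,"tz": 0,"rx": 0,"ry": 0,"rz": 0,"gripper": 1},{"tx": 0,"ty": 0,"tz": 0,"rx": 0,"ry": 0,"rz": 0,"gripper": 1},{"tx": 0,"ty": 0,"tz": 0,"rx": 0,"ry": 0,"rz": 0,"gripper": 1},{"tx": 0,"ty": 0,"tz": 0,"rx": 0,"ry": 0,"rz": 0,"gripper": 1},{"tx": 0,"ty": 0,"tz": 0,"rx": 0,"ry": 0,"rz": 0,"gripper": 1},{"tx": 0,"ty": 0,"tz": 0,"rx": 0,"ry": 0,"rz": 0,"gripper": 1},{"tx": 0,"ty": 0,"tz": -0.04,"rx": 0,"ry": 0,"rz": 0,"gripper": 1},{"tx": 0,"ty": 0,"tz": -0.05,"rx": 0,"ry": 0,"rz": 0,"gripper": 1}]}}

```text
time_s: 11.28
ee_pos: [656.0, 220.8, 201.0]
ee_rot: [-179.9, -0.2, 168.8]
force: [0.9, 0.4, -0.5]
gripper_width: 49.9
gripper_force: 20.0
```

Run:
```python
from h import *
g=sh(-85,110)
plan((*g,202,183.6,6))
```

```text
t 11.275 at [656.  220.8 201. ] [-179.9   -0.2  168.8]
[[0.048, -0.032, -0.0, -0.082], [0.049, -0.03, -0.0, -0.082], [0.05, -0.028, -0.0, -0.082], [0.051, -0.026, -0.0, -0.082], [0.052, -0.023, -0.0, -0.082], [0.053, -0.021, -0.0, -0.082]]
```

Request:
{"method": "send_rows", "body": {"motion": [{"tx": 0.048,"ty": -0.032,"tz": 0,"rx": 0,"ry": 0,"rz": -0.082,"gripper": 1},{"tx": 0.049,"ty": -0.03,"tz": 0,"rx": 0,"ry": 0,"rz": -0.082,"gripper": 1},{"tx": 0.05,"ty": -0.028,"tz": 0,"rx": 0,"ry": 0,"rz": -0.082,"gripper": 1},{"tx": 0.051,"ty": -0.026,"tz": 0,"rx": 0,"ry": 0,"rz": -0.082,"gripper": 1},{"tx": 0.052,"ty": -0.023,"tz": 0,"rx": 0,"ry": 0,"rz": -0.082,"gripper": 1},{"tx": 0.053,"ty": -0.021,"tz": 0,"rx": 0,"ry": 0,"rz": -0.082,"gripper": 1},{"tx": 0,"ty": 0,"tz": 0,"rx": 0,"ry": 0,"rz": 0,"gripper": 1},{"tx": 0,"ty": 0,"tz": 0,"rx": 0,"ry": 0,"rz": 0,"gripper": 1},{"tx": 0,"ty": 0,"tz": 0.094,"rx": 0,"ry": 0,"rz": 0,"gripper": 1},{"tx": 0,"ty": 0,"tz": 0.094,"rx": 0,"ry": 0,"rz": 0,"gripper": 1},{"tx": 0,"ty": 0,"tz": 0.094,"rx": 0,"ry": 0,"rz": 0,"gripper": 1},{"tx": 0,"ty": 0,"tz": 0,"rx": 0,"ry": 0,"rz": 0,"gripper": 1}]}}

```text
time_s: 12.78
ee_pos: [496.5, 154.2, 57.8]
ee_rot: [-179.9, -0.5, -176.4]
force: [0.1, -0.7, -1.0]
gripper_width: 50.1
gripper_force: 20.0
```

Request:
{"method": "send_rows", "body": {"motion": [{"tx": 0,"ty": 0,"tz": 0,"rx": 0,"ry": 0,"rz": 0,"gripper": -0.34},{"tx": 0,"ty": 0,"tz": 0,"rx": 0,"ry": 0,"rz": 0,"gripper": -0.34},{"tx": 0,"ty": 0,"tz": 0,"rx": 0,"ry": 0,"rz": 0,"gripper": -0.34},{"tx": 0,"ty": 0,"tz": -0.1,"rx": 0,"ry": 0,"rz": 0,"gripper": -0.34},{"tx": 0,"ty": 0,"tz": -0.11,"rx": 0,"ry": 0,"rz": 0,"gripper": -0.34},{"tx": 0,"ty": 0,"tz": -0.11,"rx": 0,"ry": 0,"rz": 0,"gripper": -0.34}]}}

```text
time_s: 13.52
ee_pos: [498.3, 154.7, 223.7]
ee_rot: [180.0, 0.1, -176.4]
force: [2.2, -0.2, 0.4]
gripper_width: 61.1
gripper_force: 0.0
```

Run:
```python
from h import *
d=cam('top'); c=d['frame'][150:350,180:450,::-1]
cv2.imwrite('pics/c3.png',cv2.resize(c,None,fx=2.9,fy=2.9,interpolation=cv2.INTER_CUBIC))
plan((709,48,215,180.5,6),(709,48,158,180.5,2),(690,48,158,183.6,2),(*sh(-45,-2),158,183.6,10))
```

```text
t 13.575 at [502.2 155.8 231.6] [ 179.8    0.9 -176.4]
[[-0.067, -0.04, 0.006, 0.017], [-0.067, -0.04, 0.006, 0.017], [-0.067, -0.039, 0.006, 0.017], [-0.068, -0.038, 0.006, 0.017], [-0.068, -0.038, 0.006, 0.017], [-0.068, -0.037, 0.006, 0.017]]
2 x [-0.0, 0.0, 0.057, -0.0]
2 x [0.019, 0.0, -0.0, -0.052]
10 x [0.029, 0.001, -0.0, -0.0]
```

View pics/c3.png

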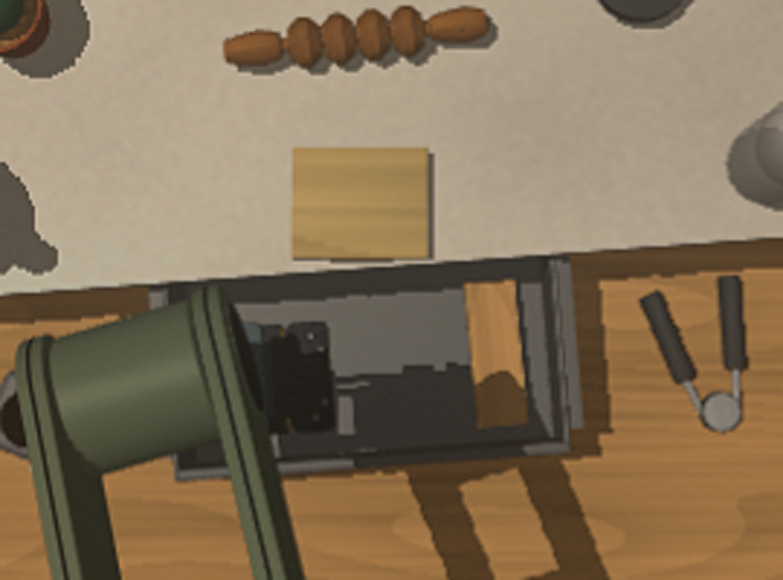

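The long batten lies along the right side of the bin, the ply and roller haven't moved, and the short block was released under the gripper. Next I'll move behind the ply.

Request:
{"method": "send_rows", "body": {"motion": [{"tx": -0.069,"ty": -0.04,"tz": 0,"rx": 0,"ry": 0,"rz": 0.017,"gripper": -0.34},{"tx": -0.069,"ty": -0.04,"tz": 0,"rx": 0,"ry": 0,"rz": 0.017,"gripper": -0.34},{"tx": -0.069,"ty": -0.039,"tz": 0,"rx": 0,"ry": 0,"rz": 0.017,"gripper": -0.34},{"tx": -0.069,"ty": -0.038,"tz": 0,"rx": 0,"ry": 0,"rz": 0.017,"gripper": -0.34},{"tx": -0.069,"ty": -0.038,"tz": 0,"rx": 0,"ry": 0,"rz": 0.017,"gripper": -0.34},{"tx": -0.069,"ty": -0.037,"tz": 0,"rx": 0,"ry": 0,"rz": 0.017,"gripper": -0.34},{"tx": 0,"ty": 0,"tz": 0,"rx": 0,"ry": 0,"rz": 0,"gripper": -0.34},{"tx": 0,"ty": 0,"tz": 0,"rx": 0,"ry": 0,"rz": 0,"gripper": -0.34}]}}

```text
time_s: 14.58
ee_pos: [709.3, 47.3, 221.1]
ee_rot: [180.0, -0.0, -179.5]
force: [0.0, -0.0, 0.1]
gripper_width: 61.2
gripper_force: 0.0
```

Run:
```python
from h import *
plan((712,48,157,180.5,2),(695,48,157,183.6,2),(*sh(-45,-2),157,183.6,10))
d=cam('scene'); cv2.imwrite('pics/s4.png',d['frame'][100:340,60:500,::-1])
```

```text
t 14.575 at [709.3  47.3 221.1] [ 180.    -0.  -179.5]
2 x [-0.003, 0.001, 0.064, 0.0]
2 x [0.017, 0.0, -0.0, -0.052]
10 x [0.03, 0.001, -0.0, -0.0]
```

View pics/s4.png

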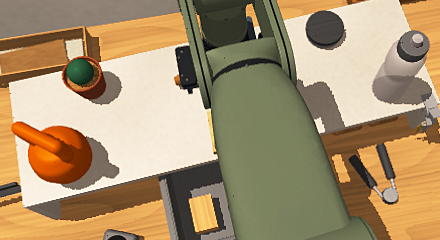

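The short block lies in the left of the bin. Now I'll push the ply.

Request:
{"method": "send_rows", "body": {"motion": [{"tx": -0.005,"ty": 0.001,"tz": 0.064,"rx": 0,"ry": 0,"rz": 0,"gripper": -0.34},{"tx": 0,"ty": 0,"tz": 0.063,"rx": 0,"ry": 0,"rz": 0,"gripper": -0.34},{"tx": 0.017,"ty": 0,"tz": 0,"rx": 0,"ry": 0,"rz": -0.052,"gripper": -0.34},{"tx": 0.017,"ty": 0,"tz": 0,"rx": 0,"ry": 0,"rz": -0.052,"gripper": -0.34},{"tx": 0.03,"ty": 0,"tz": 0,"rx": 0,"ry": 0,"rz": 0,"gripper": -0.34},{"tx": 0.03,"ty": 0,"tz": 0,"rx": 0,"ry": 0,"rz": 0,"gripper": -0.34},{"tx": 0.03,"ty": 0,"tz": 0,"rx": 0,"ry": 0,"rz": 0,"gripper": -0.34},{"tx": 0.03,"ty": 0,"tz": 0,"rx": 0,"ry": 0,"rz": 0,"gripper": -0.34},{"tx": 0.03,"ty": 0,"tz": 0,"rx": 0,"ry": 0,"rz": 0,"gripper": -0.34},{"tx": 0.03,"ty": 0,"tz": 0,"rx": 0,"ry": 0,"rz": 0,"gripper": -0.34}]}}

```text
time_s: 15.88
ee_pos: [605.2, 41.7, 159.6]
ee_rot: [180.0, 0.2, -176.3]
force: [-0.6, 0.3, -0.0]
gripper_width: 60.8
gripper_force: 0.0
```

Request:
{"method": "send_rows", "body": {"motion": [{"tx": 0.03,"ty": 0,"tz": 0,"rx": 0,"ry": 0,"rz": 0,"gripper": -0.34},{"tx": 0.03,"ty": 0,"tz": 0,"rx": 0,"ry": 0,"rz": 0,"gripper": -0.34},{"tx": 0.03,"ty": 0,"tz": 0,"rx": 0,"ry": 0,"rz": 0,"gripper": -0.34},{"tx": 0.03,"ty": 0,"tz": 0,"rx": 0,"ry": 0,"rz": 0,"gripper": -0.34}]}}

```text
time_s: 16.38
ee_pos: [544.7, 37.7, 157.4]
ee_rot: [180.0, -0.0, -176.4]
force: [0.1, 0.4, -0.1]
gripper_width: 61.0
gripper_force: 0.0
```

Run:
```python
from h import *
d=cam('scene'); d2=cam('top')
a=cv2.resize(d['frame'][180:340,180:430,::-1],None,fx=1.6,fy=1.6); b=cv2.resize(d2['frame'][180:310,200:400,::-1],None,fx=2,fy=2)
h=max(len(a),len(b)); p=lambda m:cv2.copyMakeBorder(m,0,h-len(m),0,0,0)
cv2.imwrite('pics/s5.png',np.hstack([p(a),p(b)]))
plan((*sh(-160,0),157,183.6,6))
```

```text
t 16.475 at [543.9  37.7 157.5] [ 1.800e+02 -1.000e-01 -1.764e+02]
6 x [0.038, 0.003, 0.0, 0.0]
```

View pics/s5.png

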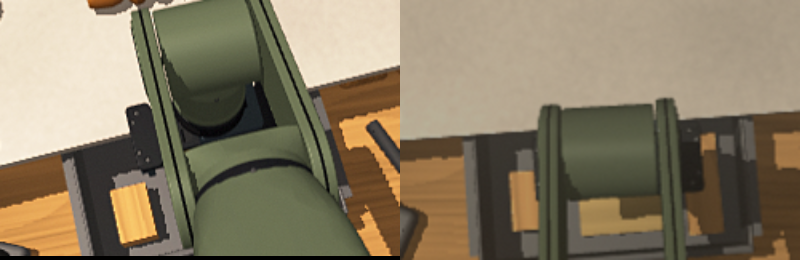

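Run:
```python
from h import *
s=env.state()
plan((*s['ee_pos'][:2],190,183.6,1),(*sh(-215,0),190,183.6,5),(*sh(-215,0),75,183.6,3),(*sh(-91,0),75,183.6,10))
```

```text
t 16.475 at [543.9  37.7 157.5] [ 1.800e+02 -1.000e-01 -1.764e+02]
1 x [-0.0, 0.0, -0.065, 0.001]
5 x [0.068, 0.004, -0.0, -0.0]
3 x [-0.0, 0.0, 0.077, -0.0]
10 x [-0.025, 0.0, -0.0, -0.0]
```

Request:
{"method": "send_rows", "body": {"motion": [{"tx": 0,"ty": 0,"tz": -0.065,"rx": 0,"ry": 0,"rz": 0,"gripper": -0.34},{"tx": 0.068,"ty": 0.004,"tz": 0,"rx": 0,"ry": 0,"rz": 0,"gripper": -0.34},{"tx": 0.068,"ty": 0.004,"tz": 0,"rx": 0,"ry": 0,"rz": 0,"gripper": -0.34},{"tx": 0.068,"ty": 0.004,"tz": 0,"rx": 0,"ry": 0,"rz": 0,"gripper": -0.34},{"tx": 0.068,"ty": 0.004,"tz": 0,"rx": 0,"ry": 0,"rz": 0,"gripper": -0.34},{"tx": 0.068,"ty": 0.004,"tz": 0,"rx": 0,"ry": 0,"rz": 0,"gripper": -0.34},{"tx": 0,"ty": 0,"tz": 0,"rx": 0,"ry": 0,"rz": 0,"gripper": -0.34}]}}

```text
time_s: 17.35
ee_pos: [373.8, 37.0, 190.1]
ee_rot: [180.0, 0.0, -176.4]
force: [0.6, -0.3, 0.7]
gripper_width: 61.1
gripper_force: 0.0
```

Run:
```python
from h import *
d=cam('scene'); d2=cam('top')
a=cv2.resize(d['frame'][180:340,180:430,::-1],None,fx=1.6,fy=1.6); b=cv2.resize(d2['frame'][180:310,200:400,::-1],None,fx=2,fy=2)
h=max(len(a),len(b)); p=lambda m:cv2.copyMakeBorder(m,0,h-len(m),0,0,0)
cv2.imwrite('pics/s6.png',np.hstack([p(a),p(b)]))
plan((*sh(-215,0),75,183.6,3),(*sh(-91,0),75,183.6,10))
```

```text
t 17.45 at [376.4  37.  190.4] [ 1.800e+02  1.000e-01 -1.764e+02]
3 x [0.001, -0.0, 0.077, 0.0]
10 x [-0.025, 0.0, -0.0, -0.0]
```

View pics/s6.png

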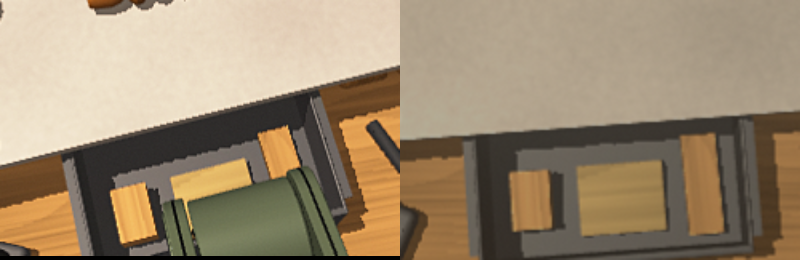

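All three pieces lie flat on the bin floor. Now I'll lower in front of the bin and push it in.

Request:
{"method": "send_rows", "body": {"motion": [{"tx": 0,"ty": 0,"tz": 0.077,"rx": 0,"ry": 0,"rz": 0,"gripper": -0.34},{"tx": 0,"ty": 0,"tz": 0.077,"rx": 0,"ry": 0,"rz": 0,"gripper": -0.34},{"tx": 0,"ty": 0,"tz": 0.077,"rx": 0,"ry": 0,"rz": 0,"gripper": -0.34},{"tx": -0.025,"ty": 0,"tz": 0,"rx": 0,"ry": 0,"rz": 0,"gripper": -0.34},{"tx": -0.025,"ty": 0,"tz": 0,"rx": 0,"ry": 0,"rz": 0,"gripper": -0.34},{"tx": -0.025,"ty": 0,"tz": 0,"rx": 0,"ry": 0,"rz": 0,"gripper": -0.34},{"tx": -0.025,"ty": 0,"tz": 0,"rx": 0,"ry": 0,"rz": 0,"gripper": -0.34},{"tx": -0.025,"ty": 0,"tz": 0,"rx": 0,"ry": 0,"rz": 0,"gripper": -0.34},{"tx": -0.025,"ty": 0,"tz": 0,"rx": 0,"ry": 0,"rz": 0,"gripper": -0.34},{"tx": -0.025,"ty": 0,"tz": 0,"rx": 0,"ry": 0,"rz": 0,"gripper": -0.34},{"tx": -0.025,"ty": 0,"tz": 0,"rx": 0,"ry": 0,"rz": 0,"gripper": -0.34},{"tx": -0.02,"ty": 0,"tz": 0,"rx": 0,"ry": 0,"rz": 0,"gripper": -0.34}]}}

```text
time_s: 18.95
ee_pos: [486.1, 44.0, 74.4]
ee_rot: [180.0, 0.0, -176.4]
force: [-2.2, -0.4, 1.7]
gripper_width: 61.2
gripper_force: 1.2
```

Request:
{"method": "send_rows", "body": {"motion": [{"tx": -0.01,"ty": 0,"tz": 0,"rx": 0,"ry": 0,"rz": 0,"gripper": -0.34},{"tx": 0,"ty": 0,"tz": 0,"rx": 0,"ry": 0,"rz": 0,"gripper": -0.34}]}}

```text
time_s: 19.2
ee_pos: [491.1, 44.3, 74.4]
ee_rot: [-180.0, 0.1, -176.4]
force: [0.8, -0.5, 0.0]
gripper_width: 61.1
gripper_force: 0.0
```

Run:
```python
from h import *
plan((*sh(-91,0),75,183.6,4)); s=env.state(); print(s['force'])
```

```text
t 19.2 at [491.1  44.3  74.4] [-1.800e+02  1.000e-01 -1.764e+02]
4 x [-0.004, -0.0, -0.0, 0.0]
[ 0.77699798 -0.53383898  0.0096805 ]
```

Request:
{"method": "send_rows", "body": {"motion": [{"tx": -0.006,"ty": 0,"tz": 0,"rx": 0,"ry": 0,"rz": 0,"gripper": -0.34},{"tx": -0.006,"ty": 0,"tz": 0,"rx": 0,"ry": 0,"rz": 0,"gripper": -0.34},{"tx": -0.004,"ty": 0,"tz": 0,"rx": 0,"ry": 0,"rz": 0,"gripper": -0.34}]}}

```text
time_s: 19.58
ee_pos: [498.0, 44.7, 74.4]
ee_rot: [-180.0, -0.0, -176.4]
force: [-2.3, -0.5, 0.2]
gripper_width: 61.4
gripper_force: 1.0
```

Request:
{"method": "send_rows", "body": {"motion": [{"tx": -0.004,"ty": 0,"tz": 0,"rx": 0,"ry": 0,"rz": 0,"gripper": -0.34},{"tx": -0.004,"ty": 0,"tz": 0,"rx": 0,"ry": 0,"rz": 0,"gripper": -0.34},{"tx": -0.002,"ty": 0,"tz": 0,"rx": 0,"ry": 0,"rz": 0,"gripper": -0.34}]}}

```text
time_s: 19.95
ee_pos: [498.4, 44.8, 74.0]
ee_rot: [-180.0, -0.6, -176.3]
force: [-12.9, -0.4, 9.5]
gripper_width: 61.2
gripper_force: 6.7
```

The force rose to 13 N at the expected home position, so the bin is on its inner stop. I'll back off, lift and check.

Request:
{"method": "send_rows", "body": {"motion": [{"tx": 0.015,"ty": 0,"tz": 0,"rx": 0,"ry": 0,"rz": 0,"gripper": -0.34},{"tx": 0.06,"ty": 0,"tz": 0,"rx": 0,"ry": 0,"rz": 0,"gripper": -0.34},{"tx": 0.08,"ty": 0,"tz": 0,"rx": 0,"ry": 0,"rz": 0,"gripper": -0.34},{"tx": 0,"ty": 0,"tz": -0.1,"rx": 0,"ry": 0,"rz": 0,"gripper": -0.34},{"tx": 0,"ty": 0,"tz": -0.1,"rx": 0,"ry": 0,"rz": 0,"gripper": -0.34},{"tx": 0,"ty": 0,"tz": 0,"rx": 0,"ry": 0,"rz": 0,"gripper": -0.34},{"tx": 0,"ty": 0,"tz": 0,"rx": 0,"ry": 0,"rz": 0,"gripper": -0.34}]}}

```text
time_s: 20.82
ee_pos: [425.9, 40.2, 174.2]
ee_rot: [180.0, 0.0, -176.4]
force: [0.3, -0.6, 0.3]
gripper_width: 61.3
gripper_force: 0.0
```

Run:
```python
from h import *
d=cam('top'); c=d['frame'][180:310,180:450,::-1]
cv2.imwrite('pics/c7.png',cv2.resize(c,None,fx=2.96,fy=2.96,interpolation=cv2.INTER_CUBIC))
```

```text
(no output)
```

View pics/c7.png

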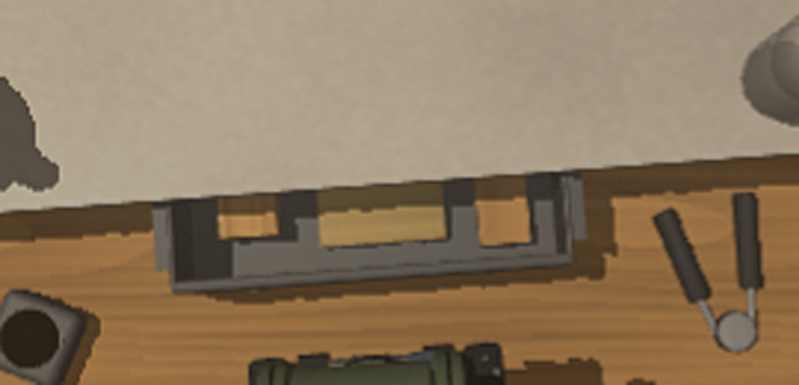

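The bin front is back at its original pixels, running from (174,288) to (572,262). All three pieces lie in it and the robot is clear.

```bash
python3 -c "
from workcell import env
print(env.job_done())"
```

```text
the job is handed in; nothing more can be done
None
```

I handed the job in at about 21 s of the 72 s limit. All three offcuts are in the bin, the bin is pushed home against its inner stop, and the gear I left in place looked unmoved in the camera views; no verdict came back.

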